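Heft two tack boxes, store the lighter, present the fuller

TASK

Two tack boxes that look alike lie on the bench, one full and one nearly used up: lift the left one well clear of the bench for a moment and set it down on the bench again, then lift the right one likewise, to feel which is heavier. Put the lighter box back flat on the floor of its own fitted pocket, the large rectangular one in the wooden caddy, and let go of it; then pick up the heavier one and finish while still holding it in the gripper, level and still, about 10 cm above the middle of the small grey tray, ready for filling the tray. Keep the boxes upright throughout, and leave the tray and everything else where it is.

Things in the scene. Friction and masses are not known exactly. Their poses are not given: they have to be found in the camera images.
- tack_box_left: closed cardboard tack box that starts on the left (larger y): 55 mm along its own x, 80 along its own y, 34 high, lying flat; origin at the centre of its underside. Its 80 mm length points away from the robot within 0.25 rad. Grip it across the 55 mm. It is either full (0.38 to 0.50 kg in all) or nearly used up (0.11 to 0.14 kg)
- tack_box_right: the other tack box, which starts on the right (smaller y): looks exactly like the left one, same size, origin, axes and lie. One of the two is full and one nearly used up; either can be which. The tacks inside can shift by a millimetre or two. Behind it and the tray stands a clear bin 235 mm tall, front wall at x = 0.535, from y = -0.125 to -0.475: keep clear
- caddy: wooden storage block fixed to the bench at the left: 170 mm along its x (away from the robot), 108 along y, 22 high, origin at the centre of its underside. Open pockets 14 mm deep: a large rectangular one in front, for a tack box (a sample tack on the rim marks it); at +y of it a narrow groove; behind, an empty round well and one with a fixed thread spool, its top 58 mm above the bench
- pocket (a point): centre of the floor of the caddy's large rectangular pocket, 8 mm above the bench; axes as the caddy's. The pocket is 86 mm along x, 61 along y (3 mm spare all round a box) and 14 deep, so a seated box stands 20 mm out of it. The box's 80 mm length lies along the caddy's x, either way round
- tap_tray: small grey open tray, at the right end of the row: 66 mm along its own x, 100 along its own y, 16 high, origin at the centre of its underside; loose, leave it where it stands
- wax_puck: flat round puck of wax, 42 mm across, 13 high, between the right box and the tray; leave it
- marker_pen: marking pen lying on the bench between the left box and the caddy, 14 x 132 mm, 14 high; leave it
- thread_spool: thread spool standing behind, left of the boxes, 45 mm across, 56 high; leave it
- heel_block_1: heel block lying behind the boxes, 72 x 65 mm, 16 high; leave it
- heel_block_2: a second heel block like it; leave it

How it is judged:
By the outcome, as a careful person would: the job done as asked, in the order asked, and still so for the second after the job is handed in, while the arm keeps its last pose, push and grip.
It also fails if it takes over 69 s, if anything falls off the work surface, if the arm or the gripper's body presses on something with over 40 N, if the wrist force passes 120 N, or if a joint passes its speed limit or range.

ROBOT

A 6-joint arm with a two-finger parallel gripper is mounted at the origin on a cart in front of the work surface, level with it; the furniture and walls round the work are solid. World frame = base frame: x ahead of the robot, y to its left, z up, the work surface at z = 0. Lengths are in m, angles in rad, forces in N, time in s.
With the tool pointing down it reaches from about 0.25 to 0.85 m from the base axis. Payload 12.5 kg.
Tool frame: the origin (TCP) lies at the very end of the fingers, on their centre line; the grasp point (between the pads) lies grip_depth behind it (grip_depth is the distance from the TCP to the grasp point, in m); z points along the fingers, y is the line along which they close (so a half turn about z gives the same grasp; the last joint's range is limited). The gripper opens to 93 mm and grips with 3 to 60 N. Pads are 15 mm wide; open, the fingers measure 128 mm over their backs; the gripper's body (75 mm by 188 mm) begins 65 mm behind the grasp point.
Start: joints at [1.092, 0.351, 1.652, -0, 1.139, -0.085], TCP at [0.211, 0.508, 0.219] pointing down, gripper open.
Joint ranges: [-2.75, 2.75], [-0.79, 2.1], [0.01, 2.65], [-1.57, 4.71], [0.07, 3.14], [-2.87, 2.87]. Speed limits (rad/s): [2.22, 2.22, 2.79, 3.14, 3.14, 3.14].

INTERFACE

Orientations are given as a unit quaternion [w, x, y, z].
In Python, from station import observe, grab_frame, camera_model, sign_off, recognise, regions_of, grip_depth gives the robot as it stands. The module is installed in compiled form; this text tells all that it offers.
- The arm moves only by the tool arm_command, never from a script. Its argument "rows" is one flat list of numbers, 7 for each row, row after row: the shift along the tool's x, y, z in cm, then the turn, a rotation vector about the tool's x, y, z in degrees, then the closure, from 0 (fully open) to 1 (shut). A call has 1 to 5 rows; each row shifts and turns the commanded pose from where the row before left it, along the tool's axes as they then stand; what a row does not reach is not made up. A row lasts 1/12 s, in which the tool goes at most 41.7 mm and 7.16 degrees, less where a joint would pass 70% of its speed; a pose out of reach is approached as far as the arm can. A call is refused whole if a number of a shift passes 4.17 or a number of a turn 7.16, either way. A call with a gripper value outside its range is refused whole. The fingers move at their own pace and stop on an object; the grip force is fixed at half the most. Time passes only in rows, so rows that do not move let the fingers close. It gives the time, the measured TCP pose, the force, the opening and the grip force at its end, in the units of the state.
- observe(): the state, without advancing time (a new reading comes with each control period).
- grab_frame(name): name is "scene" or "side" or "wrist"; returns the picture (384x512x3 uint8, red, green, blue); there is no depth.
- camera_model(name): a dict with "camera_matrix" (3x3 intrinsics, pixels), "xyz" and "rotation" of the camera in the world. Camera axes: x right, y down, z forward; pixel columns grow to the right and rows downward; lengths in m; the calibration is good to about 2 mm. A picture is of the moment at which its call begins: read the wrist's pose just before it. camera_model takes no time and is no camera call; for the wrist camera it gives the pose at the moment of the call.
- sign_off(): hands the job in; it is judged then, once.
Trained networks look in the newest picture that a camera, given by its name, has taken for a name from the list of things; names that differ only in an ending like _2 or _b are one class to them, and where a whole thing is asked for, a point or a joint stands for the part that bears it (a point fixed in the world has none). Each returns a list of dicts, best first, with "score" (0 to 1); they miss things now and then, are a little off and sometimes report something else, mostly with a low value. They report only what shows in the picture. A call takes as long as a camera call.
- recognise(camera, query): "point" ([column, row] in pixels, amid what is visible of it).
- regions_of(camera, query): "pixels" (384x512 bool, what is visible of it) and "point" ([column, row] in pixels, amid what is visible of it).
The state is a dict: "time_s": time; "joints": joint angles; "qvel": joint speeds; "joint_torque": joint torques, N m; "position": TCP position; "ee_rot": TCP orientation; "force": force on the tool from outside, world axes, zero at the start; "moment": the same for the moment, N m; "finger_gap": finger opening in m; "finger_force": force on a finger pad.
Only numpy, scipy, OpenCV 4.12 (cv2) and the standard library are available. Lean on these libraries where they do the work, as an engineer would, in place of code of your own. Each camera call takes 0.05 s, during which the arm holds its last target. There are 200 camera calls.

## Working session

There is one attempt and no reset: what is moved stays moved. The work goes in short steps, Python scripts to look and compute and a tool call to move; the robot and the scene stay as the last step left them, time stands still between calls to the robot, and variables do not carry over. Pictures are saved under pics/ and viewed, at most 10 in all, crops included, and the job is handed in when it is done.

Besides the shell and the picture viewer there is one more tool, called as name(argument=value, ...), one argument or row to a line, values as JSON. arm_command: Moves the arm, as the interface text tells. Its arguments: {"type":"object","properties":{"rows":{"type":"array","items":{"type":"number"}}},"required":["rows"]}

```bash
mkdir -p pics
python3 - <<'E'
from station import *
import cv2,numpy as np
s=observe();print({k:np.round(v,3) for k,v in s.items()},grip_depth if not callable(grip_depth) else grip_depth())
a=grab_frame("scene");b=grab_frame("side")
cv2.imwrite("pics/a.png",a[:,:,::-1]);cv2.imwrite("pics/b.png",b[:,:,::-1])
for n in("scene","side","wrist"):
  c=camera_model(n);print(n,np.round(c["camera_matrix"],1).tolist(),np.round(c["xyz"],3),np.round(c["rotation"],3).tolist())
for n in ("scene","side"):
  for q in ("tack_box_left","caddy","pocket","tap_tray","wax_puck","marker_pen","thread_spool","heel_block_1"):
    print(n,q,[(np.round(d["point"]).tolist(),round(d["score"],2)) for d in recognise(n,q)[:3]])
E
```

```text
{'time_s': np.float64(0.0), 'joints': array([ 1.092,  0.351,  1.652, -0.   ,  1.139, -0.085]), 'qvel': array([-0.002,  0.001, -0.002,  0.002,  0.   , -0.   ]), 'joint_torque': array([ 2.0000e-03, -4.9732e+01, -2.8526e+01,  7.0000e-02,  2.6000e-02,
       -0.0000e+00]), 'position': array([0.211, 0.508, 0.218]), 'ee_rot': array([-0.   ,  0.196,  0.981, -0.001]), 'force': array([1.016, 0.048, 0.487]), 'moment': array([ 0.025, -0.018,  0.034]), 'finger_force': np.float64(0.0), 'finger_gap': np.float64(0.093)} 0.0188
scene [[443.4, 0.0, 256.7], [0.0, 443.4, 192.6], [0.0, 0.0, 1.0]] [-0.368 -0.816  0.613] [-0.474, 0.773, -0.356, 0.225]
side [[412.1, 0.0, 263.7], [0.0, 412.1, 193.6], [0.0, 0.0, 1.0]] [ 0.231 -0.869  0.637] [-0.456, 0.874, -0.154, 0.068]
wrist [[291.1, 0.0, 257.3], [0.0, 291.1, 188.6], [0.0, 0.0, 1.0]] [0.138 0.538 0.383] [0.12, 0.823, 0.549, 0.079]
scene tack_box_left [([213.0, 198.0], 0.98)]
scene caddy [([182.0, 176.0], 0.91)]
scene pocket [([180.0, 175.0], 0.78)]
scene tap_tray [([327.0, 244.0], 0.96)]
scene wax_puck [([301.0, 235.0], 0.65), ([183.0, 173.0], 0.33)]
scene marker_pen [([192.0, 191.0], 0.69)]
scene thread_spool [([219.0, 173.0], 0.8)]
scene heel_block_1 [([243.0, 188.0], 0.79), ([270.0, 193.0], 0.73), ([182.0, 172.0], 0.44)]
side tack_box_left [([230.0, 185.0], 0.94)]
side caddy [([229.0, 152.0], 0.58)]
side pocket [([228.0, 147.0], 0.85)]
side tap_tray [([293.0, 294.0], 0.92)]
side wax_puck [([281.0, 269.0], 0.67)]
side marker_pen [([228.0, 169.0], 0.64)]
side thread_spool [([261.0, 160.0], 0.57)]
side heel_block_1 [([295.0, 200.0], 0.9)]
```

View pics/a.png

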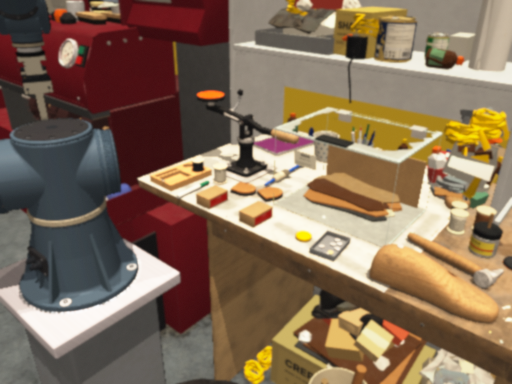

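View pics/b.png

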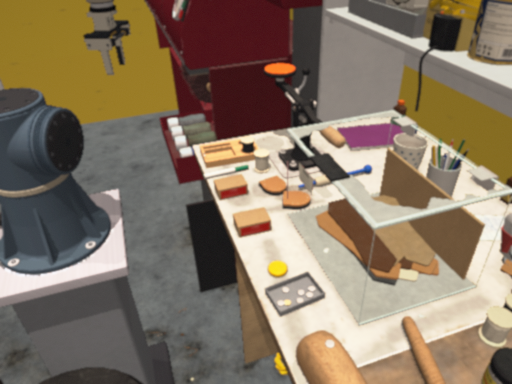

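The scene camera shows the boxes at (213,198) and (257,212), the caddy at (182,176), the puck at (303,236) and the tray at (329,245). The side view agrees: boxes at (231,186) and (252,221), tray at (294,294).

```bash
cat > h.py <<'E'
from station import *
import numpy as np,cv2
from scipy.spatial.transform import Rotation as R
def cam(n):
    c=camera_model(n);q=np.array(c["rotation"])
    M=R.from_quat(q[[1,2,3,0]]).as_matrix() if q.size==4 else q
    return np.array(c["camera_matrix"]),np.array(c["xyz"]),M
def ray(c,px,z):
    K,p,M=c;px=np.atleast_2d(px).astype(float)
    d=(M@np.linalg.inv(K)@np.c_[px,np.ones(len(px))].T).T
    return p+d*((z-p[2])/d[:,2])[:,None]
def proj(c,X):
    K,p,M=c;u=(K@M.T@(np.atleast_2d(X)-p).T).T
    return u[:,:2]/u[:,2:]
def st():
    s=observe();q=s["ee_rot"];Rm=R.from_quat(q[[1,2,3,0]]).as_matrix()
    return s,Rm
E
python3 - <<'E'
from h import *
grab_frame("scene");grab_frame("side")
for n in("scene","side"):
  c=cam(n)
  for q,z in (("tack_box_left",.022),("caddy",.015),("tap_tray",.008),("wax_puck",.008),("marker_pen",.007),("thread_spool",.028),("heel_block_1",.01)):
    print(n,q,[(d["score"].__round__(2),np.round(ray(c,d["point"],z)[0,:2],3).tolist()) for d in regions_of(n,q)])
c=cam("wrist");s,Rm=st();print("wrist cam in tool",Rm.T@(c[1]-s["position"]),Rm.T@c[2]);print(Rm)
E
```

```text
scene tack_box_left [(0.58, [0.424, 0.02])]
scene caddy [(0.54, [0.452, -0.362])]
scene tap_tray [(0.71, [0.458, -0.364])]
scene wax_puck [(0.69, [0.446, -0.283])]
scene marker_pen [(0.56, [0.443, 0.108])]
scene thread_spool [(0.51, [0.536, 0.089])]
scene heel_block_1 [(0.83, [0.544, 0.009]), (0.58, [0.577, -0.082])]
side tack_box_left [(0.56, [0.431, 0.025])]
side caddy [(0.82, [0.49, 0.22])]
side tap_tray [(0.61, [0.458, -0.363])]
side wax_puck [(0.66, [0.454, -0.295])]
side marker_pen [(0.73, [0.458, 0.118]), (0.35, [0.558, 0.122])]
side thread_spool [(0.45, [0.441, -0.137])]
side heel_block_1 [(0.87, [0.549, 0.0]), (0.69, [0.577, -0.078]), (0.61, [0.447, 0.112])]
wrist cam in tool [ 7.87650130e-02  2.85365939e-05 -1.65243710e-01] [[-7.30376456e-04 -9.58756760e-01 -2.84226918e-01]
 [ 9.99999691e-01 -6.17457523e-04 -4.86880891e-04]
 [ 2.91302297e-04 -2.84227186e-01  9.58756915e-01]]
[[-9.23490073e-01  3.83622320e-01 -2.54259921e-06]
 [ 3.83622319e-01  9.23490071e-01 -6.55487602e-05]
 [-2.27979023e-05 -6.15090272e-05 -9.99999998e-01]]
```

arm_command(
  rows=[-2.76, -2.53, 0, 0, 0, 0, 0, -2.76, -2.53, 0, 0, 0, 0, 0, -2.76, -2.53, 0, 0, 0, 0, 0, -2.76, -2.53, 0, 0, 0, 0, 0],
)

```text
time_s: 2.03
position: [0.2744, 0.3706, 0.2186]
ee_rot: [0.0, 0.195, 0.981, 0.0]
force: [-0.2, -0.3, 0.2]
finger_gap: 0.093
finger_force: 0.0
```

arm_command(
  rows=[-2.76, -2.53, 0, 0, 0, 0, 0, -2.76, -2.53, 0, 0, 0, 0, 0, -2.76, -2.53, 0, 0, 0, 0, 0, -2.76, -2.53, 0, 0, 0, 0, 0],
)

```text
time_s: 2.37
position: [0.3376, 0.2347, 0.2188]
ee_rot: [0.0, 0.195, 0.981, 0.0]
force: [0.9, 0.0, 0.3]
finger_gap: 0.0928
finger_force: 0.0
```

arm_command(
  rows=[-2.76, -2.53, 0, 0, 0, 0, 0, -2.76, -2.53, 0, 0, 0, 0, 0, -2.76, -2.53, 0, 0, 0, 0, 0, -2.76, -2.53, 0, 0, 0, 0, 0],
)

```text
time_s: 2.7
position: [0.4008, 0.0986, 0.2189]
ee_rot: [0.0, 0.196, 0.981, 0.0]
force: [0.5, 0.5, 0.3]
finger_gap: 0.093
finger_force: 0.0
```

arm_command(
  rows=[0, 0, 0, 0, 0, -5.65, 0, 0, 0, 0, 0, 0, -5.65, 0, 0, 0, 0, 0, 0, -5.65, 0, 0, 0, 0, 0, 0, -5.65, 0, 0, 0, 0, 0, 0, 0, 0],
)

```text
time_s: 3.12
position: [0.4004, 0.1004, 0.2187]
ee_rot: [0.0, -0.002, 1.0, 0.0]
force: [0.4, -0.4, -0.2]
finger_gap: 0.0931
finger_force: 0.0
```

```bash
cat >> h.py <<'E'
def rects(q,z,n="wrist"):
    c=cam(n);out=[]
    for d in regions_of(n,q):
        m=d["pixels"].astype(np.uint8)
        k=cv2.findContours(m,cv2.RETR_EXTERNAL,cv2.CHAIN_APPROX_NONE)[0]
        if not k: continue
        k=max(k,key=len)[:,0,:]
        P=ray(c,k,z)[:,:2]
        r=cv2.minAreaRect((P*1000).astype(np.float32))
        out.append((q,round(float(d["score"]),2),np.round(ray(c,d["point"],z)[0,:2],3).tolist(),np.round(r[0],1),np.round(r[1],1),round(r[2],1)))
    return out
E
python3 - <<'E'
from h import *
s,Rm=st();print(s["time_s"],s["position"],np.round(Rm,4).tolist(),s["force"])
a=grab_frame("wrist");cv2.imwrite("pics/w1.png",a[:,:,::-1]);np.savez("w1.npz",a=a)
for q,z in (("tack_box_left",.034),("caddy",.022),("tap_tray",.016),("wax_puck",.013),("marker_pen",.014),("thread_spool",.056)):
  for o in rects(q,z):print(*o)
E
```

```text
3.1167 [0.40041732 0.10035342 0.21869188] [[-1.0, -0.0048, 0.0002], [-0.0048, 1.0, 0.0], [-0.0002, 0.0, -1.0]] [ 0.37035085 -0.41679995 -0.15738472]
tack_box_left 0.96 [0.43, 0.031] [433.7  30.6] [57.4 84.7] 89.9
tack_box_left 0.41 [0.541, 0.106] [539.6 107.8] [44.4 51.2] 89.9
caddy 0.67 [0.456, 0.211] [487.6 220.6] [112.1 175.1] 87.2
marker_pen 0.73 [0.444, 0.122] [449.6 122.6] [132.2  14.3] 2.2
thread_spool 0.97 [0.523, 0.107] [525.8 108.1] [40.3 47.9] 89.9
```

View pics/w1.png

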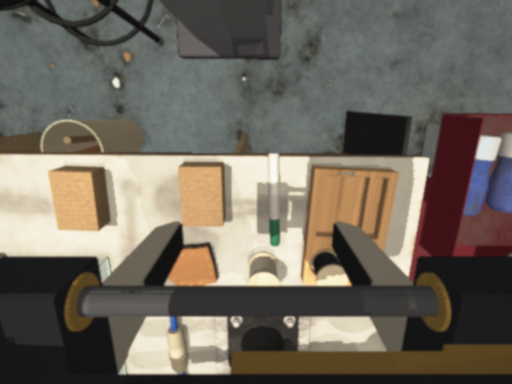

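The wrist view shows the left box at (202,194), the right box at (79,197), the pen at (275,198) and the caddy pocket near (337,203). I'll rectify it to metric planes for precise poses.

```bash
cat >> h.py <<'E'
def ortho(a,c,z,x0,x1,y0,y1,s):
    # rows: x from x0 down; cols: y; s px per m
    h=int((x1-x0)*s);w=int((y1-y0)*s)
    yy,xx=np.meshgrid(y0+(np.arange(w)+.5)/s,x0+(np.arange(h)+.5)/s)
    u=proj(c,np.c_[xx.ravel(),yy.ravel(),np.full(xx.size,z)]).astype(np.float32).reshape(h,w,2)
    im=cv2.remap(a,u[...,0],u[...,1],cv2.INTER_CUBIC)[:,:,::-1].copy()
    for k in range(int(np.ceil(x0*100)),int(x1*100)+1):
        r=int((k/100-x0)*s);im[r:r+1,:6]=0; 
        if k%5==0: im[r:r+1,:14]=(0,0,255)
    for k in range(int(np.ceil(y0*100)),int(y1*100)+1):
        r=int((k/100-y0)*s);im[:6,r:r+1]=0
        if k%5==0: im[:14,r:r+1]=(0,0,255)
    return im
E
python3 - <<'E'
from h import *
a=np.load("w1.npz")["a"];c=cam("wrist")
A=ortho(a,c,.034,.37,.51,-.18,.09,2900)
B=ortho(a,c,.022,.37,.51,.1,.28,2900)
im=np.zeros((A.shape[0],800,3),np.uint8)
A=A[:,:];print(A.shape,B.shape)
out=np.zeros((600,800,3),np.uint8)
A=cv2.resize(A,None,fx=.68,fy=.68,interpolation=cv2.INTER_AREA);out[:A.shape[0],:A.shape[1]]=A
B=cv2.resize(B,None,fx=.68,fy=.68,interpolation=cv2.INTER_AREA);out[300:300+B.shape[0],:B.shape[1]]=B
cv2.imwrite("pics/o1.png",out)
E
```

```text
(406, 783, 3) (406, 522, 3)
```

View pics/o1.png

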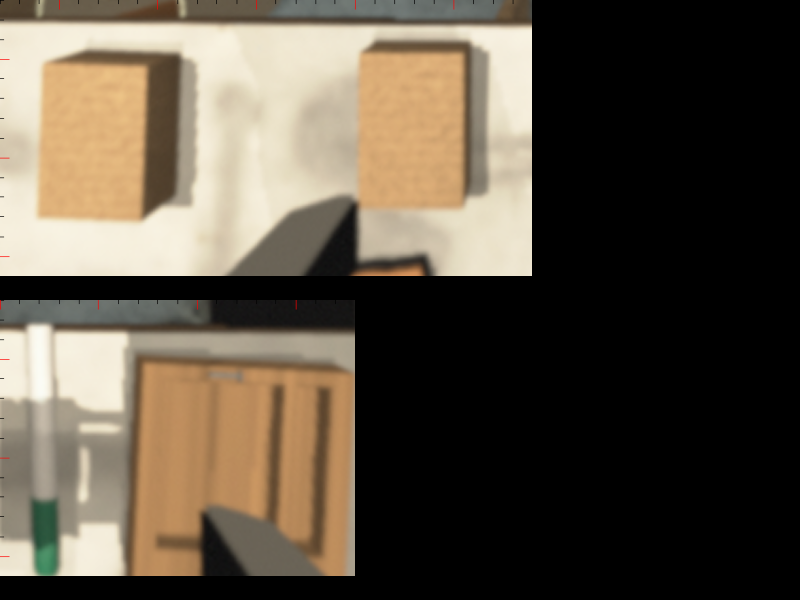

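Rectified view: left box centre is (0.435, 0.029) with yaw about -0.015 rad. Right box centre is (0.441, -0.133) with yaw about -0.03 rad. The caddy is yawed about -0.045 rad, and a finger hides part of the pocket, so I'll shift over it for one clear look.

arm_command(
  rows=[0, 3.6, 0, 0, 0, 0, 0, 0, 3.6, 0, 0, 0, 0, 0, 0, 3.6, 0, 0, 0, 0, 0, 0, 0, 0, 0, 0, 0, 0],
)

```text
time_s: 3.8
position: [0.4001, 0.2127, 0.2187]
ee_rot: [0.0, -0.001, 1.0, 0.001]
force: [0.5, -0.5, -0.1]
finger_gap: 0.0927
finger_force: 0.0
```

Run:
```python
from h import *
s,Rm=st();print(s["position"])
c=cam("wrist");a=grab_frame("wrist")
np.savez("w2.npz",a=a,K=c[0],p=c[1],M=c[2])
A=ortho(a,c,.022,.385,.585,.15,.30,2900)
cv2.imwrite("pics/o2.png",A);print(A.shape)
for o in rects("caddy",.022)+rects("pocket",.022):print(*o)
```

```text
[0.40013979 0.21272633 0.21871626]
(579, 435, 3)
caddy 0.58 [0.477, 0.223] [486.7 221.2] [107.5 176.2] 87.6
caddy 0.33 [0.446, -0.112] [ 447.7 -107.6] [39.  95.5] 76.1
pocket 0.89 [0.474, 0.218] [486.4 219.7] [107.8 176.4] 87.6
```

View pics/o2.png

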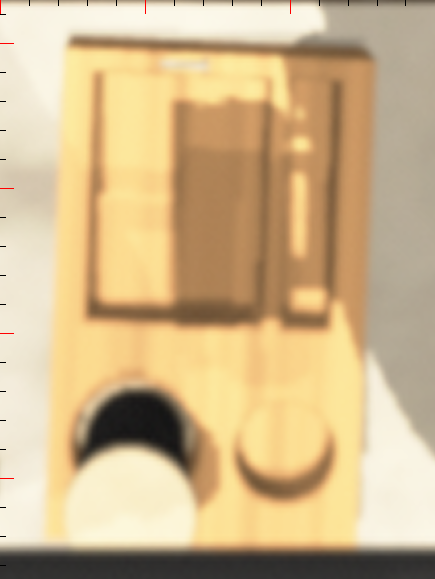

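Pocket corners in the rectified view are (97,72), (272,79), (88,319) and (263,326). That puts the centre at about (0.4536, 0.2121), yaw -0.041. Next is the left box.

arm_command(
  rows=[-0.7, -3.68, 0, 0, 0, 0, 0, -0.7, -3.68, 0, 0, 0, 0, 0, -0.7, -3.68, 0, 0, 0, 0, 0, -0.7, -3.68, 0, 0, 0, 0, 0, -0.7, -3.68, 0, 0, 0, 1, 0],
)

```text
time_s: 4.37
position: [0.435, 0.0216, 0.2188]
ee_rot: [0.0, 0.009, 1.0, -0.0]
force: [0.6, 0.0, -0.3]
finger_gap: 0.0933
finger_force: 0.0
```

arm_command(
  rows=[0, 0, 3.6, 0, 0, 0, 0, 0, 0, 3.6, 0, 0, 0, 0, 0, 0, 3.6, 0, 0, 0, 0, 0, 0, 3.6, 0, 0, 0, 0],
)

```text
time_s: 4.7
position: [0.4351, 0.0229, 0.0736]
ee_rot: [0.001, 0.01, 1.0, -0.0]
force: [1.0, -0.5, -1.4]
finger_gap: 0.0929
finger_force: 0.0
```

arm_command(
  rows=[0, 0, 2.0, 0, 0, 0, 0, 0, 0, 0.9, 0, 0, 0, 0, 0, 0, 0, 0, 0, 0, 0],
)

```text
time_s: 4.95
position: [0.4343, 0.0236, 0.0445]
ee_rot: [-0.002, 0.009, 1.0, 0.0]
force: [-0.6, -0.5, 0.7]
finger_gap: 0.0932
finger_force: 0.0
```

Run:
```python
from h import *
s,Rm=st();print(s["position"],np.round(Rm,4).tolist())
a=grab_frame("side");c=cam("side");u=proj(c,[[.435,.03,.05]])[0].astype(int)
b=a[u[1]-60:u[1]+60,u[0]-80:u[0]+80,::-1];cv2.imwrite("pics/s1.png",cv2.resize(b,None,fx=4,fy=4,interpolation=cv2.INTER_CUBIC))
```

```text
[0.43433816 0.02364975 0.04446978] [[-0.9998, 0.0183, -0.003], [0.0183, 0.9998, 0.0001], [0.003, 0.0, -1.0]]
```

View pics/s1.png

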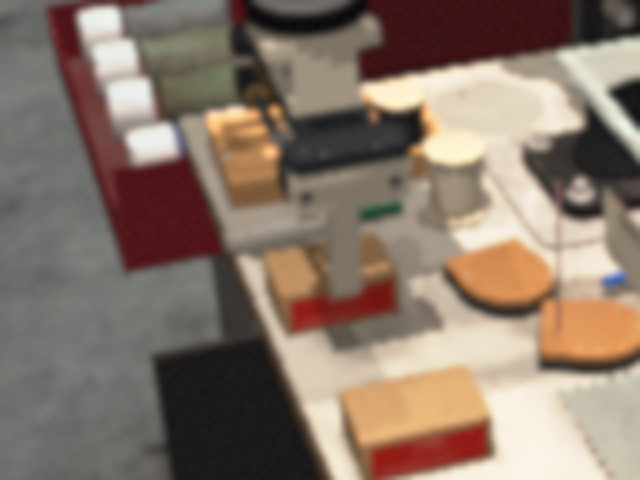

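The side view shows the fingers straddling the left box. I'll correct y by 5 mm, descend, grip and lift.

arm_command(
  rows=[0, 0.5, 0, 0, 0, 0, 0, -0.1, 0, 1.4, 0, 0, 0, 0, 0, 0, 1.3, 0, 0, 0, 0, 0, 0, 0, 0, 0, 0, 0],
)

```text
time_s: 5.33
position: [0.4366, 0.0297, 0.0187]
ee_rot: [0.0, 0.008, 1.0, -0.0]
force: [0.9, 0.3, -0.4]
finger_gap: 0.0929
finger_force: 0.0
```

arm_command(
  rows=[0, 0, 0, 0, 0, 0, 0.5, 0, 0, 0, 0, 0, 0, 0.7, 0, 0, 0, 0, 0, 0, 0.7, 0, 0, 0, 0, 0, 0, 0.7, 0, 0, 0, 0, 0, 0, 0.7],
)

```text
time_s: 5.75
position: [0.4368, 0.0295, 0.0192]
ee_rot: [0.0, 0.008, 1.0, -0.0]
force: [0.4, 0.5, -0.2]
finger_gap: 0.0642
finger_force: 0.0
```

arm_command(
  rows=[0, 0, 0, 0, 0, 0, 0.7, 0, 0, 0, 0, 0, 0, 0.7, 0, 0, 0, 0, 0, 0, 0.7],
)

```text
time_s: 6.0
position: [0.4366, 0.0294, 0.0188]
ee_rot: [0.0, 0.008, 1.0, -0.0]
force: [-1.0, -1.6, 5.4]
finger_gap: 0.0539
finger_force: 30.0
```

arm_command(
  rows=[0, 0, -0.5, 0, 0, 0, 0.7, 0, 0, -1.5, 0, 0, 0, 0.7, 0, 0, -2.5, 0, 0, 0, 0.7, 0, 0, -2.5, 0, 0, 0, 0.7, 0, 0, -2.0, 0, 0, 0, 0.7],
)

```text
time_s: 6.42
position: [0.4362, 0.0296, 0.11]
ee_rot: [-0.0, 0.008, 1.0, 0.0]
force: [-0.3, -0.5, -4.2]
finger_gap: 0.0536
finger_force: 29.9
```

arm_command(
  rows=[0, 0, -1.0, 0, 0, 0, 0.7, 0, 0, 0, 0, 0, 0, 0.7, 0, 0, 0, 0, 0, 0, 0.7, 0, 0, 0, 0, 0, 0, 0.7, 0, 0, 0, 0, 0, 0, 0.7],
)

```text
time_s: 6.83
position: [0.4358, 0.0295, 0.1176]
ee_rot: [-0.001, 0.008, 1.0, 0.0]
force: [-0.0, -0.5, -5.0]
finger_gap: 0.054
finger_force: 29.9
```

arm_command(
  rows=[0, 0, 0, 0, 0, 0, 0.7],
)

```text
time_s: 6.92
position: [0.436, 0.0295, 0.1178]
ee_rot: [-0.001, 0.008, 1.0, 0.0]
force: [0.1, -0.3, -4.5]
finger_gap: 0.0539
finger_force: 29.9
```

arm_command(
  rows=[0, 0, 0, 0, 0, 0, 0.7],
)

```text
time_s: 7.0
position: [0.4362, 0.0295, 0.118]
ee_rot: [-0.001, 0.008, 1.0, 0.0]
force: [-0.5, -0.3, -4.3]
finger_gap: 0.0534
finger_force: 29.9
```

arm_command(
  rows=[0, 0, 0, 0, 0, 0, 0.7],
)

```text
time_s: 7.08
position: [0.4363, 0.0295, 0.1183]
ee_rot: [-0.0, 0.008, 1.0, 0.0]
force: [0.5, 0.0, -3.8]
finger_gap: 0.054
finger_force: 29.9
```

Left reads about 4.4 N, so it is the full box. Setting it down gently.

arm_command(
  rows=[0, 0, 1.5, 0, 0, 0, 0.7, 0, 0, 2.5, 0, 0, 0, 0.7, 0, 0, 2.5, 0, 0, 0, 0.7, 0, 0, 1.7, 0, 0, 0, 0.7, 0, 0, 0.8, 0, 0, 0, 0.7],
)

```text
time_s: 7.5
position: [0.4354, 0.0295, 0.0267]
ee_rot: [-0.001, 0.008, 1.0, 0.0]
force: [-0.9, -0.2, -4.1]
finger_gap: 0.0538
finger_force: 29.9
```

arm_command(
  rows=[0, 0, 0.4, 0, 0, 0, 0.7, 0, 0, 0.4, 0, 0, 0, 0.7, 0, 0, 0, 0, 0, 0, 0.7, 0, 0, 0, 0, 0, 0, 0.7],
)

```text
time_s: 7.83
position: [0.437, 0.0295, 0.0213]
ee_rot: [0.001, 0.008, 1.0, -0.0]
force: [-0.4, 0.2, -3.2]
finger_gap: 0.0534
finger_force: 29.9
```

arm_command(
  rows=[0, 0, 0.2, 0, 0, 0, 0.7, 0, 0, 0, 0, 0, 0, 0.7],
)

```text
time_s: 8.0
position: [0.4368, 0.0295, 0.019]
ee_rot: [0.0, 0.008, 1.0, -0.0]
force: [-0.0, -0.2, -4.3]
finger_gap: 0.0538
finger_force: 29.9
```

arm_command(
  rows=[0, 0, 0, 0, 0, 0, 0.7],
)

```text
time_s: 8.08
position: [0.4367, 0.0295, 0.0189]
ee_rot: [0.0, 0.008, 1.0, -0.0]
force: [-0.3, -0.1, -3.9]
finger_gap: 0.0536
finger_force: 29.9
```

arm_command(
  rows=[0, 0, 0.1, 0, 0, 0, 0.7, 0, 0, 0.0, 0, 0, 0, 0.7],
)

```text
time_s: 8.25
position: [0.4368, 0.0295, 0.0188]
ee_rot: [0.0, 0.008, 1.0, -0.0]
force: [-6.9, 0.6, 18.4]
finger_gap: 0.0538
finger_force: 30.0
```

arm_command(
  rows=[0, 0, 0.1, 0, 0, 0, 0.7, 0, 0, 0.0, 0, 0, 0, 0.7],
)

```text
time_s: 8.42
position: [0.437, 0.0295, 0.0182]
ee_rot: [0.001, 0.008, 1.0, -0.0]
force: [-7.5, -0.3, 25.8]
finger_gap: 0.0539
finger_force: 30.0
```

arm_command(
  rows=[0, 0, -0.15, 0, 0, 0, 0.7, 0, 0, 0, 0, 0, 0, 0.3, 0, 0, 0, 0, 0, 0, 0, 0, 0, 0, 0, 0, 0, 0, 0, 0, 0, 0, 0, 0, 0],
)

```text
time_s: 8.83
position: [0.4366, 0.0295, 0.0181]
ee_rot: [0.0, 0.008, 1.0, 0.0]
force: [0.1, -0.2, 0.1]
finger_gap: 0.076
finger_force: 0.0
```

arm_command(
  rows=[0, 0, 0, 0, 0, 0, 0, 0, 0, 0, 0, 0, 0, 0, 0, 0, 0, 0, 0, 0, 0],
)

```text
time_s: 9.08
position: [0.4365, 0.0294, 0.0181]
ee_rot: [-0.0, 0.008, 1.0, -0.0]
force: [-0.3, 1.2, -0.2]
finger_gap: 0.0918
finger_force: 0.0
```

arm_command(
  rows=[0, 0, -1.5, 0, 0, 0, 0, 0, 0, -2.5, 0, 0, 0, 0, 0, 0, -2.5, 0, 0, 0, 0, 0, 0, -2.5, 0, 0, 0, 0],
)

```text
time_s: 9.42
position: [0.4362, 0.0295, 0.1091]
ee_rot: [-0.0, 0.008, 1.0, 0.0]
force: [-0.1, 0.2, -0.3]
finger_gap: 0.093
finger_force: 0.0
```

arm_command(
  rows=[0, 0, -4, 0, 0, 0, 0, 0, 0, -4, 0, 0, 0, 0, 0, 0, -3, 0, 0, 0, 0, 0, 0, 0, 0, 0, 0, 0, 0, 0, 0, 0, 0, 0, 0],
)

```text
time_s: 9.83
position: [0.437, 0.0294, 0.2192]
ee_rot: [0.002, 0.008, 1.0, -0.0]
force: [-1.1, -0.9, -2.1]
finger_gap: 0.0931
finger_force: 0.0
```

Run:
```python
from h import *
s,Rm=st();print(s["time_s"],s["position"],np.round(Rm,4).tolist())
c=cam("wrist");a=grab_frame("wrist")
A=ortho(a,c,.034,.37,.51,-.18,.09,2900);A[:,:,:]
cv2.imwrite("pics/o3.png",A)
for o in rects("tack_box_left",.034):print(*o)
```

```text
9.8333 [0.437047   0.02944441 0.21916502] [[-0.9999, 0.0168, 0.0031], [0.0168, 0.9999, -0.0001], [-0.0031, -0.0001, -1.0]]
tack_box_left 0.72 [0.432, 0.03] [433.4  29.7] [54.6 82.3] 89.0
```

View pics/o3.png

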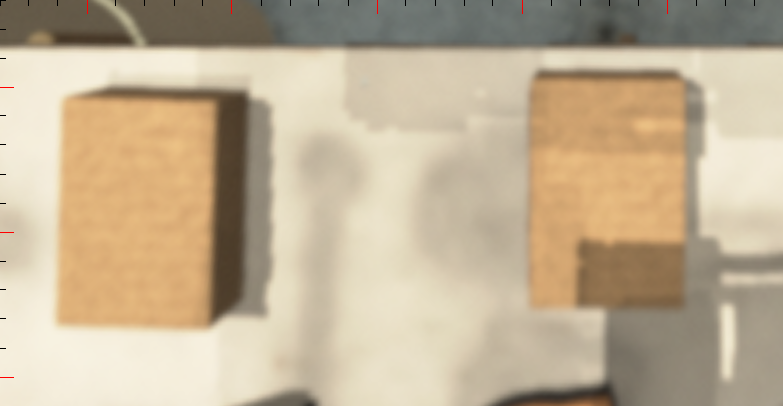

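Left box is now at (0.436, 0.0295), matching the TCP y, so the lateral calibration is good. Right box corners (63,98), (217,99), (211,327) and (57,323) put its centre at (0.442, -0.133).

arm_command(
  rows=[-0.15, -3.24, 0, 0, 0, 0.5, 0, -0.15, -3.24, 0, 0, 0, 0, 0, -0.15, -3.24, 0, 0, 0, 0, 0, -0.15, -3.24, 0, 0, 0, 0, 0, -0.15, -3.24, 0, 0, 0, 0, 0],
)

```text
time_s: 10.35
position: [0.4392, -0.1339, 0.2164]
ee_rot: [-0.001, 0.013, 1.0, 0.001]
force: [1.5, 0.1, 0.3]
finger_gap: 0.0932
finger_force: 0.0
```

arm_command(
  rows=[0, 0, 3.5, 0, 0, 0, 0, 0, 0, 3.5, 0, 0, 0, 0, 0, 0, 3.5, 0, 0, 0, 0, 0, 0, 3.5, 0, 0, 0, 0, 0, 0, 2.0, 0, 0, 0, 0],
)

```text
time_s: 10.77
position: [0.4374, -0.1317, 0.0536]
ee_rot: [-0.003, 0.013, 1.0, 0.001]
force: [-0.3, -0.2, 0.1]
finger_gap: 0.0932
finger_force: 0.0
```

arm_command(
  rows=[0, 0, 0, 0, 0, 0, 0, 0, 0, 0, 0, 0, 0, 0],
)

```text
time_s: 10.93
position: [0.439, -0.1322, 0.0569]
ee_rot: [-0.002, 0.013, 1.0, 0.001]
force: [0.4, 0.5, 0.0]
finger_gap: 0.0928
finger_force: 0.0
```

arm_command(
  rows=[-0.3, 0, 1.2, 0, 0, 0, 0, 0, 0, 1.5, 0, 0, 0, 0, 0, 0, 1.1, 0, 0, 0, 0, 0, 0, 0, 0, 0, 0, 0],
)

```text
time_s: 11.27
position: [0.4429, -0.1326, 0.0199]
ee_rot: [-0.0, 0.013, 1.0, 0.0]
force: [0.0, -0.4, -0.4]
finger_gap: 0.0929
finger_force: 0.0
```

arm_command(
  rows=[0, 0, 0, 0, 0, 0, 0.5, 0, 0, 0, 0, 0, 0, 0.7, 0, 0, 0, 0, 0, 0, 0.7, 0, 0, 0, 0, 0, 0, 0.7, 0, 0, 0, 0, 0, 0, 0.7],
)

```text
time_s: 11.68
position: [0.4434, -0.1328, 0.0207]
ee_rot: [0.0, 0.013, 1.0, -0.0]
force: [-1.0, 0.0, -0.5]
finger_gap: 0.0643
finger_force: 0.0
```

arm_command(
  rows=[0, 0, 0, 0, 0, 0, 0.7, 0, 0, 0, 0, 0, 0, 0.7, 0, 0, 0, 0, 0, 0, 0.7],
)

```text
time_s: 11.93
position: [0.4433, -0.1328, 0.0204]
ee_rot: [0.0, 0.013, 1.0, -0.0]
force: [-0.9, -0.4, 5.5]
finger_gap: 0.0537
finger_force: 30.0
```

arm_command(
  rows=[0, 0, -0.5, 0, 0, 0, 0.7, 0, 0, -1.5, 0, 0, 0, 0.7, 0, 0, -2.5, 0, 0, 0, 0.7, 0, 0, -2.5, 0, 0, 0, 0.7, 0, 0, -2.0, 0, 0, 0, 0.7],
)

```text
time_s: 12.35
position: [0.4431, -0.1327, 0.1118]
ee_rot: [0.0, 0.013, 1.0, -0.0]
force: [0.7, 0.1, -1.6]
finger_gap: 0.0536
finger_force: 30.0
```

arm_command(
  rows=[0, 0, -1.0, 0, 0, 0, 0.7, 0, 0, 0, 0, 0, 0, 0.7, 0, 0, 0, 0, 0, 0, 0.7, 0, 0, 0, 0, 0, 0, 0.7, 0, 0, 0, 0, 0, 0, 0.7],
)

```text
time_s: 12.77
position: [0.4425, -0.1325, 0.1189]
ee_rot: [-0.001, 0.013, 1.0, 0.0]
force: [0.2, -0.1, -0.7]
finger_gap: 0.0538
finger_force: 30.0
```

arm_command(
  rows=[0, 0, 0, 0, 0, 0, 0.7],
)

```text
time_s: 12.85
position: [0.4427, -0.1325, 0.1192]
ee_rot: [-0.001, 0.013, 1.0, 0.0]
force: [0.1, -0.6, -1.4]
finger_gap: 0.0538
finger_force: 30.0
```

arm_command(
  rows=[0, 0, 0, 0, 0, 0, 0.7],
)

```text
time_s: 12.93
position: [0.4428, -0.1326, 0.1195]
ee_rot: [-0.001, 0.013, 1.0, 0.0]
force: [0.4, 0.8, -0.7]
finger_gap: 0.0534
finger_force: 30.0
```

Run:
```python
from h import *
s,Rm=st();print(s["time_s"],s["position"],np.round(Rm,4).tolist(),s["force"],s["moment"])
```

```text
12.9333 [ 0.44284829 -0.13263637  0.11946663] [[-0.9997, 0.0256, -0.0012], [0.0256, 0.9997, 0.0005], [0.0012, 0.0005, -1.0]] [ 0.37493015  0.79457983 -0.7146297 ] [ 0.05820715 -0.06285121  0.01239668]
```

Right reads about 1.1 N, so it is the light box. Setting it down on the bench likewise.

arm_command(
  rows=[0, 0, 1.5, 0, 0, 0, 0.7, 0, 0, 2.5, 0, 0, 0, 0.7, 0, 0, 2.5, 0, 0, 0, 0.7, 0, 0, 1.7, 0, 0, 0, 0.7, 0, 0, 0.8, 0, 0, 0, 0.7],
)

```text
time_s: 13.35
position: [0.442, -0.1323, 0.0279]
ee_rot: [-0.002, 0.013, 1.0, 0.001]
force: [-0.9, -0.6, -1.1]
finger_gap: 0.0536
finger_force: 30.0
```

arm_command(
  rows=[0, 0, 0.4, 0, 0, 0, 0.7, 0, 0, 0.4, 0, 0, 0, 0.7, 0, 0, 0.2, 0, 0, 0, 0.7, 0, 0, 0, 0, 0, 0, 0.7],
)

```text
time_s: 13.68
position: [0.4435, -0.1329, 0.0207]
ee_rot: [0.0, 0.013, 1.0, -0.0]
force: [0.4, -0.6, -1.4]
finger_gap: 0.0536
finger_force: 30.0
```

arm_command(
  rows=[0, 0, 0.1, 0, 0, 0, 0.7, 0, 0, 0, 0, 0, 0, 0.7],
)

```text
time_s: 13.85
position: [0.4437, -0.1329, 0.0203]
ee_rot: [0.001, 0.013, 1.0, -0.0]
force: [-3.2, 1.5, 11.2]
finger_gap: 0.0538
finger_force: 30.0
```

arm_command(
  rows=[0, 0, -0.1, 0, 0, 0, 0.7, 0, 0, 0, 0, 0, 0, 0.3, 0, 0, 0, 0, 0, 0, 0, 0, 0, 0, 0, 0, 0, 0, 0, 0, 0, 0, 0, 0, 0],
)

```text
time_s: 14.27
position: [0.4432, -0.1328, 0.0202]
ee_rot: [0.0, 0.013, 1.0, -0.0]
force: [0.8, -0.3, -0.7]
finger_gap: 0.0762
finger_force: 0.0
```

arm_command(
  rows=[0, 0, 0, 0, 0, 0, 0, 0, 0, 0, 0, 0, 0, 0, 0, 0, 0, 0, 0, 0, 0],
)

```text
time_s: 14.52
position: [0.4431, -0.1328, 0.0201]
ee_rot: [-0.0, 0.013, 1.0, 0.0]
force: [-0.4, -1.2, 0.1]
finger_gap: 0.0919
finger_force: 0.0
```

arm_command(
  rows=[0, 0, -1.5, 0, 0, 0, 0, 0, 0, -3, 0, 0, 0, 0, 0, 0, -3, 0, 0, 0, 0, 0, 0, -3, 0, 0, 0, 0, 0, 0, -3, 0, 0, 0, 0],
)

```text
time_s: 14.93
position: [0.4428, -0.1326, 0.1565]
ee_rot: [-0.0, 0.013, 1.0, 0.0]
force: [0.8, -0.3, 0.4]
finger_gap: 0.093
finger_force: 0.0
```

arm_command(
  rows=[0, 0, -2, 0, 0, 0, 0, 0, 0, 0, 0, 0, 0, 0, 0, 0, 0, 0, 0, 0, 0, 0, 0, 0, 0, 0, 0, 0, 0, 0, 0, 0, 0, 0, 0],
)

```text
time_s: 15.35
position: [0.4425, -0.1325, 0.1739]
ee_rot: [-0.001, 0.013, 1.0, 0.0]
force: [0.4, 0.6, -0.3]
finger_gap: 0.0929
finger_force: 0.0
```

arm_command(
  rows=[0, 0, 0, 0, 0, 0, 0, 0, 0, 0, 0, 0, 0, 0, 0, 0, 0, 0, 0, 0, 0, 0, 0, 0, 0, 0, 0, 0, 0, 0, 0, 0, 0, 0, 0],
)

```text
time_s: 15.77
position: [0.4431, -0.1327, 0.175]
ee_rot: [-0.0, 0.013, 1.0, 0.0]
force: [-0.3, 0.2, -0.4]
finger_gap: 0.0936
finger_force: 0.0
```

Run:
```python
from h import *
s,Rm=st();print(s["time_s"],s["position"],np.round(Rm,4).tolist())
c=cam("wrist");a=grab_frame("wrist")
x,y=s["position"][:2]
A=ortho(a,c,.034,.38,.50,y-.05,y+.05,5000);cv2.imwrite("pics/o4.png",A)
for o in rects("tack_box_left",.034):print(*o)
# colour-based top fit
hsv=cv2.cvtColor(A,cv2.COLOR_BGR2HSV)
m=cv2.inRange(hsv,(8,70,120),(25,255,255));m=cv2.morphologyEx(m,cv2.MORPH_OPEN,np.ones((25,25)))
k=max(cv2.findContours(m,0,1)[0],key=cv2.contourArea);r=cv2.minAreaRect(k)
print("top",.38+r[0][1]/5000,y-.05+r[0][0]/5000,np.array(r[1])/5,r[2])
```

```text
15.7667 [ 0.44308298 -0.13271967  0.17496866] [[-0.9997, 0.0255, -0.0003], [0.0255, 0.9997, 0.0001], [0.0003, 0.0001, -1.0]]
tack_box_left 0.68 [0.435, 0.024] [435.9  22.5] [66.2 82.4] 89.8
top 0.4442737670898438 -0.13285739169395785 [54.61920166 80.30565186] 1.6022614240646362
```

View pics/o4.png

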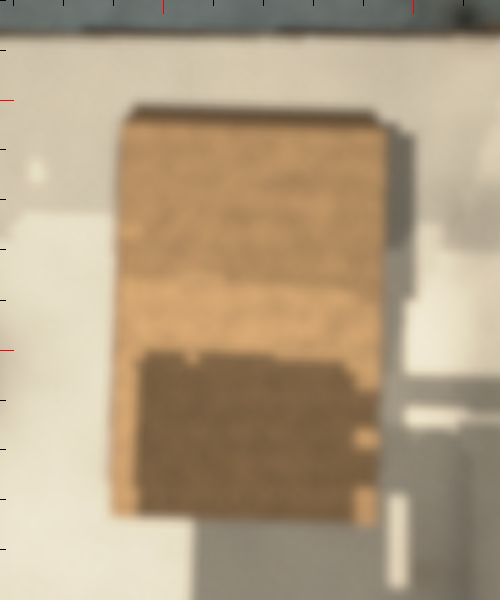

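The held-still view fits the right box well: centre (0.4443, -0.1329), yaw -1.6°. Before carrying it, one settled look at the pocket for the fit.

arm_command(
  rows=[0.2, 3.83, 0, 0, 0, 0, 0, 0.2, 3.83, 0, 0, 0, 0, 0, 0.2, 3.83, 0, 0, 0, 0, 0, 0.2, 3.83, 0, 0, 0, 0, 0, 0.2, 3.83, 0, 0, 0, 0, 0],
)

```text
time_s: 16.28
position: [0.4377, 0.0606, 0.1753]
ee_rot: [0.0, 0.013, 1.0, -0.0]
force: [0.7, 0.4, -0.0]
finger_gap: 0.0931
finger_force: 0.0
```

arm_command(
  rows=[0.2, 3.83, 0, 0, 0, 0, 0, 0.2, 3.83, 0, 0, 0, 0, 0, 0.2, 3.83, 0, 0, 0, 0, 0, 0.2, 3.83, 0, 0, 0, 0, 0],
)

```text
time_s: 16.62
position: [0.4335, 0.2143, 0.1753]
ee_rot: [0.0, 0.013, 1.0, 0.0]
force: [2.1, -0.3, 0.9]
finger_gap: 0.0929
finger_force: 0.0
```

arm_command(
  rows=[0, 0, 0, 0, 0, 0, 0, 0, 0, 0, 0, 0, 0, 0, 0, 0, 0, 0, 0, 0, 0, 0, 0, 0, 0, 0, 0, 0, 0, 0, 0, 0, 0, 0, 0],
)

```text
time_s: 17.03
position: [0.4342, 0.2113, 0.1752]
ee_rot: [0.0, 0.014, 1.0, -0.0]
force: [-0.4, 0.6, -0.1]
finger_gap: 0.093
finger_force: 0.0
```

arm_command(
  rows=[0, 0, 0, 0, 0, 0, 0, 0, 0, 0, 0, 0, 0, 0, 0, 0, 0, 0, 0, 0, 0],
)

```text
time_s: 17.28
position: [0.4341, 0.2119, 0.1752]
ee_rot: [0.0, 0.013, 1.0, -0.0]
force: [-0.5, 0.7, 0.7]
finger_gap: 0.093
finger_force: 0.0
```

Run:
```python
from h import *
s,Rm=st();print(s["time_s"],s["position"],np.round(Rm,4).tolist())
c=cam("wrist");a=grab_frame("wrist")
A=ortho(a,c,.022,.39,.51,.15,.29,5000);cv2.imwrite("pics/o5.png",A)
for o in rects("caddy",.022):print(*o)
```

```text
17.2833 [0.43406961 0.21187335 0.17519247] [[-0.9997, 0.0263, 0.0001], [0.0263, 0.9997, -0.0], [-0.0001, -0.0, -1.0]]
caddy 0.91 [0.476, 0.225] [489.7 223.7] [108.1 178.5] 88.0
```

View pics/o5.png

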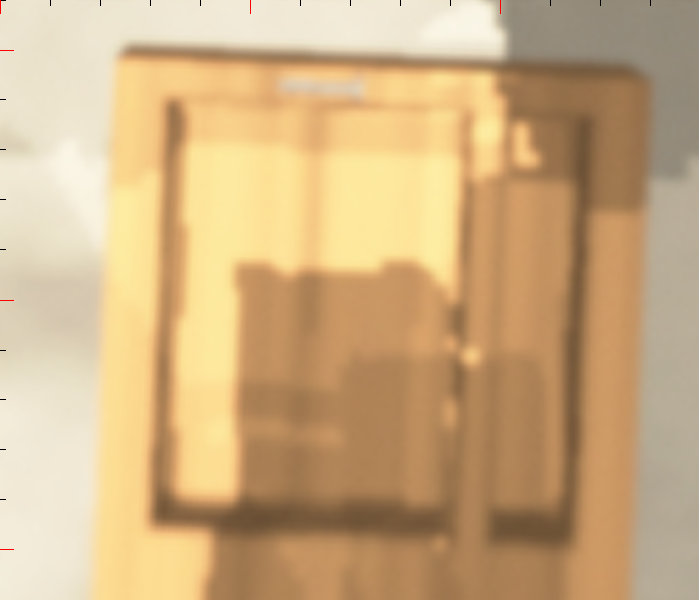

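Settled view: pocket corners are (168,98), (472,110), (151,526) and (455,538). The centre is (0.4536, 0.2123) with yaw -0.040, agreeing with the first look. Going back for the light box.

arm_command(
  rows=[-0.2, -3.83, 0, 0, 0, 0, 0, -0.2, -3.83, 0, 0, 0, 0, 0, -0.2, -3.83, 0, 0, 0, 0, 0, -0.2, -3.83, 0, 0, 0, 0, 0, -0.2, -3.83, 0, 0, 0, 0, 0],
)

```text
time_s: 17.8
position: [0.4388, 0.0189, 0.1753]
ee_rot: [0.0, 0.013, 1.0, 0.0]
force: [1.3, 0.3, -0.3]
finger_gap: 0.0931
finger_force: 0.0
```

arm_command(
  rows=[-0.2, -3.83, 0, 0, 0, 0, 0, -0.2, -3.83, 0, 0, 0, 0, 0, -0.2, -3.83, 0, 0, 0, 0, 0, -0.2, -3.83, 0, 0, 0, 0, 0, 0, 0, 0, 0, 0, 0, 0],
)

```text
time_s: 18.22
position: [0.4434, -0.138, 0.1754]
ee_rot: [0.001, 0.015, 1.0, -0.001]
force: [-0.4, 0.2, 0.0]
finger_gap: 0.0931
finger_force: 0.0
```

arm_command(
  rows=[0, 0, 3, 0, 0, 0, 0, 0, 0, 3, 0, 0, 0, 0, 0, 0, 3, 0, 0, 0, 0, 0, 0, 2, 0, 0, 0, 0, 0, 0, 0, 0, 0, 0, 0],
)

```text
time_s: 18.63
position: [0.4412, -0.1318, 0.0621]
ee_rot: [-0.003, 0.013, 1.0, 0.001]
force: [-1.1, 0.2, -0.8]
finger_gap: 0.0924
finger_force: 0.0
```

arm_command(
  rows=[0, 0, 0, 0, 0, 0, 0, 0, 0, 0, 0, 0, 0, 0],
)

```text
time_s: 18.8
position: [0.4438, -0.1329, 0.0663]
ee_rot: [0.001, 0.013, 1.0, -0.0]
force: [0.7, -0.2, -0.1]
finger_gap: 0.0926
finger_force: 0.0
```

arm_command(
  rows=[0, 0, 2, 0, 0, 0, 0, 0, 0, 1.6, 0, 0, 0, 0, 0, 0, 0.8, 0, 0, 0, 0, 0, 0, 0, 0, 0, 0, 0],
)

```text
time_s: 19.13
position: [0.4431, -0.1327, 0.0211]
ee_rot: [-0.0, 0.013, 1.0, 0.0]
force: [0.3, 0.8, 0.3]
finger_gap: 0.0928
finger_force: 0.0
```

arm_command(
  rows=[0, 0, 0, 0, 0, 0, 0.5, 0, 0, 0, 0, 0, 0, 0.7, 0, 0, 0, 0, 0, 0, 0.7, 0, 0, 0, 0, 0, 0, 0.7, 0, 0, 0, 0, 0, 0, 0.7],
)

```text
time_s: 19.55
position: [0.4434, -0.1329, 0.0216]
ee_rot: [0.0, 0.013, 1.0, -0.0]
force: [-0.4, -0.3, -0.3]
finger_gap: 0.0642
finger_force: 0.0
```

arm_command(
  rows=[0, 0, 0, 0, 0, 0, 0.7, 0, 0, 0, 0, 0, 0, 0.7, 0, 0, 0, 0, 0, 0, 0.7],
)

```text
time_s: 19.8
position: [0.4432, -0.1328, 0.0213]
ee_rot: [0.0, 0.013, 1.0, -0.0]
force: [-0.9, 1.1, 4.2]
finger_gap: 0.0536
finger_force: 30.0
```

arm_command(
  rows=[0, 0, -0.5, 0, 0, 0, 0.7, 0, 0, -1.5, 0, 0, 0, 0.7, 0, 0, -2.5, 0, 0, 0, 0.7, 0, 0, -2.5, 0, 0, 0, 0.7, 0, 0, -2.5, 0, 0, 0, 0.7],
)

```text
time_s: 20.22
position: [0.4427, -0.1326, 0.1173]
ee_rot: [-0.0, 0.013, 1.0, 0.0]
force: [0.4, -0.4, -0.7]
finger_gap: 0.0537
finger_force: 30.0
```

arm_command(
  rows=[0, 0, -1.0, 0, 0, 0, 0.7, 0, 0, 0, 0, 0, 0, 0.7, 0, 0, 0, 0, 0, 0, 0.7],
)

```text
time_s: 20.47
position: [0.4429, -0.1327, 0.1257]
ee_rot: [0.0, 0.013, 1.0, -0.0]
force: [0.3, -0.3, -2.0]
finger_gap: 0.0538
finger_force: 30.0
```

arm_command(
  rows=[0, 2.5, 0, 0, 0, 0, 0.7, 0, 3.5, 0, 0, 0, 0, 0.7, 0, 3.5, 0, 0, 0, 0, 0.7, 0, 3.5, 0, 0, 0, 0, 0.7, 0, 3.5, 0, 0, 0, 0, 0.7],
)

```text
time_s: 20.88
position: [0.4462, 0.0337, 0.1244]
ee_rot: [-0.001, 0.013, 1.0, 0.0]
force: [1.7, -0.3, -0.8]
finger_gap: 0.0536
finger_force: 30.0
```

arm_command(
  rows=[0, 3.5, 0, 0, 0, 0, 0.7, 0, 3.5, 0, 0, 0, 0, 0.7, 0, 3.5, 0, 0, 0, 0, 0.7, 0, 3.5, 0, 0, 0, 0, 0.7, 0, 2.5, 0, 0, 0, 0, 0.7],
)

```text
time_s: 21.3
position: [0.4505, 0.1994, 0.1243]
ee_rot: [-0.001, 0.012, 1.0, -0.0]
force: [0.9, -0.1, -0.6]
finger_gap: 0.0537
finger_force: 30.0
```

arm_command(
  rows=[0, 1.5, 0, 0, 0, 0.8, 0.7, 0, 0, 0, 0, 0, 0, 0.7, 0, 0, 0, 0, 0, 0, 0.7, 0, 0, 0, 0, 0, 0, 0.7, 0, 0, 0, 0, 0, 0, 0.7],
)

```text
time_s: 21.72
position: [0.4517, 0.2111, 0.1255]
ee_rot: [-0.001, 0.02, 1.0, -0.0]
force: [0.6, 0.2, -1.2]
finger_gap: 0.0539
finger_force: 30.0
```

arm_command(
  rows=[0, 0, 0, 0, 0, 0, 0.7, 0, 0, 0, 0, 0, 0, 0.7, 0, 0, 0, 0, 0, 0, 0.7],
)

```text
time_s: 21.97
position: [0.4521, 0.2117, 0.1262]
ee_rot: [0.0, 0.02, 1.0, 0.0]
force: [0.2, 0.4, -1.6]
finger_gap: 0.0536
finger_force: 30.0
```

Run:
```python
from h import *
s,Rm=st();print(s["time_s"],s["position"],np.round(Rm,4).tolist())
```

```text
21.9667 [0.4520523  0.21169415 0.12616376] [[-0.9992, 0.0402, 0.0001], [0.0402, 0.9992, 0.0], [-0.0001, 0.0, -1.0]]
```

arm_command(
  rows=[-0.05, 0.06, 1.5, 0, 0, 0, 0.7, 0, 0, 2.0, 0, 0, 0, 0.7, 0, 0, 2.0, 0, 0, 0, 0.7, 0, 0, 1.0, 0, 0, 0, 0.7, 0, 0, 0, 0, 0, 0, 0.7],
)

```text
time_s: 22.38
position: [0.4515, 0.2122, 0.0595]
ee_rot: [-0.002, 0.02, 1.0, -0.001]
force: [-0.2, -0.3, -1.3]
finger_gap: 0.0538
finger_force: 30.0
```

arm_command(
  rows=[0, 0, 0, 0, 0, 0, 0.7, 0, 0, 0, 0, 0, 0, 0.7, 0, 0, 0, 0, 0, 0, 0.7, 0, 0, 0, 0, 0, 0, 0.7],
)

```text
time_s: 22.72
position: [0.4529, 0.2129, 0.062]
ee_rot: [0.001, 0.02, 1.0, 0.0]
force: [-0.5, -0.3, -0.3]
finger_gap: 0.0537
finger_force: 30.0
```

arm_command(
  rows=[0, -0.05, 0.7, 0, 0, 0, 0.7, 0, 0, 0.7, 0, 0, 0, 0.7, 0, 0, 0.5, 0, 0, 0, 0.7, 0, 0, 0.3, 0, 0, 0, 0.7, 0, 0, 0.2, 0, 0, 0, 0.7],
)

```text
time_s: 23.13
position: [0.4521, 0.2121, 0.0364]
ee_rot: [-0.0, 0.02, 1.0, -0.0]
force: [0.6, -0.3, -2.3]
finger_gap: 0.0537
finger_force: 30.0
```

arm_command(
  rows=[0, 0, 0.2, 0, 0, 0, 0.7, 0, 0, 0.2, 0, 0, 0, 0.7, 0, 0, 0, 0, 0, 0, 0.7],
)

```text
time_s: 23.38
position: [0.4523, 0.2122, 0.0328]
ee_rot: [-0.0, 0.02, 1.0, -0.0]
force: [-0.3, -0.6, -1.7]
finger_gap: 0.0539
finger_force: 30.0
```

arm_command(
  rows=[0, 0, 0.2, 0, 0, 0, 0.7, 0, 0, 0.1, 0, 0, 0, 0.7, 0, 0, 0, 0, 0, 0, 0.7],
)

```text
time_s: 23.63
position: [0.4524, 0.2122, 0.03]
ee_rot: [-0.0, 0.02, 1.0, -0.0]
force: [-0.9, 0.3, -0.9]
finger_gap: 0.0537
finger_force: 30.0
```

arm_command(
  rows=[0, 0, 0.1, 0, 0, 0, 0.7, 0, 0, 0, 0, 0, 0, 0.7],
)

```text
time_s: 23.8
position: [0.4525, 0.2123, 0.0293]
ee_rot: [0.0, 0.02, 1.0, 0.0]
force: [-1.1, -0.7, 1.9]
finger_gap: 0.0536
finger_force: 30.0
```

Light contact came exactly at the seated height. Releasing and rising.

arm_command(
  rows=[0, 0, 0, 0, 0, 0, 0.4, 0, 0, 0, 0, 0, 0, 0, 0, 0, 0, 0, 0, 0, 0, 0, 0, 0, 0, 0, 0, 0, 0, 0, 0, 0, 0, 0, 0],
)

```text
time_s: 24.22
position: [0.4525, 0.2122, 0.0291]
ee_rot: [0.0, 0.02, 1.0, 0.0]
force: [-0.0, 0.9, 0.0]
finger_gap: 0.0776
finger_force: 0.0
```

arm_command(
  rows=[0, 0, 0, 0, 0, 0, 0, 0, 0, 0, 0, 0, 0, 0, 0, 0, 0, 0, 0, 0, 0],
)

```text
time_s: 24.47
position: [0.4524, 0.2122, 0.0291]
ee_rot: [-0.0, 0.02, 1.0, 0.0]
force: [-0.7, 0.4, 0.7]
finger_gap: 0.0922
finger_force: 0.0
```

arm_command(
  rows=[0, 0, -1.5, 0, 0, 0, 0, 0, 0, -3, 0, 0, 0, 0, 0, 0, -3, 0, 0, 0, 0, 0, 0, -3.5, 0, 0, 0, 0, 0, 0, -3.5, 0, 0, 0, 0],
)

```text
time_s: 24.88
position: [0.452, 0.2121, 0.1756]
ee_rot: [-0.0, 0.02, 1.0, -0.0]
force: [0.5, -0.4, 0.9]
finger_gap: 0.0928
finger_force: 0.0
```

arm_command(
  rows=[0, 0, -3, 0, 0, 0, 0, 0, 0, 0, 0, 0, 0, 0, 0, 0, 0, 0, 0, 0, 0, 0, 0, 0, 0, 0, 0, 0, 0, 0, 0, 0, 0, 0, 0],
)

```text
time_s: 25.3
position: [0.4517, 0.212, 0.2027]
ee_rot: [-0.001, 0.02, 1.0, -0.0]
force: [0.6, -0.6, -0.1]
finger_gap: 0.093
finger_force: 0.0
```

Run:
```python
from h import *
s,Rm=st();print(s["time_s"],s["position"],np.round(Rm,4).tolist())
c=cam("wrist");a=grab_frame("wrist")
A=ortho(a,c,.042,.39,.51,.15,.29,5000);cv2.imwrite("pics/o6.png",A)
hsv=cv2.cvtColor(A,cv2.COLOR_BGR2HSV)
```

```text
25.3 [0.4517489  0.21195599 0.20267847] [[-0.9992, 0.0395, -0.0024], [0.0395, 0.9992, -0.0009], [0.0024, -0.001, -1.0]]
```

View pics/o6.png

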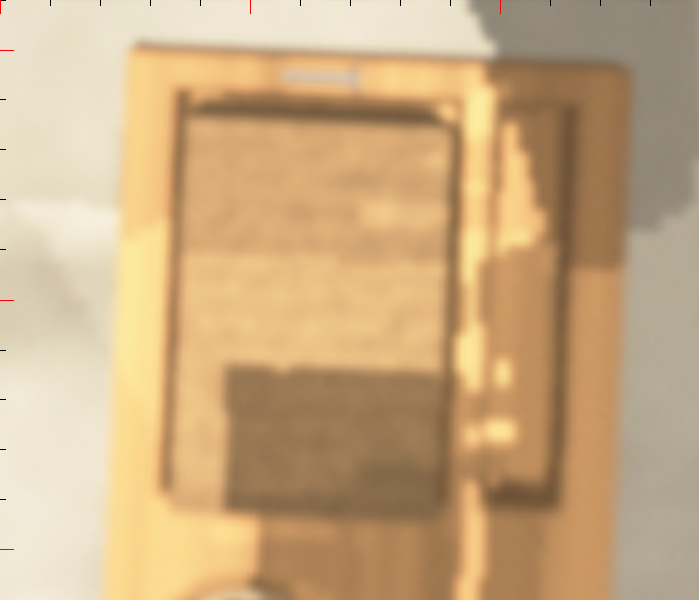

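The light box sits level inside its pocket, top face spanning (188,115) to (447,515) with even margins. Now the heavy one.

arm_command(
  rows=[0.16, -3.66, 0, 0, 0, 0, 0, 0.16, -3.66, 0, 0, 0, 0, 0, 0.16, -3.66, 0, 0, 0, 0, 0, 0.16, -3.66, 0, 0, 0, 0, 0, 0.16, -3.66, 0, 0, 0, -1.3, 0],
)

```text
time_s: 25.77
position: [0.4363, 0.0282, 0.2032]
ee_rot: [-0.001, 0.008, 1.0, 0.0]
force: [1.3, -0.1, 0.3]
finger_gap: 0.0927
finger_force: 0.0
```

arm_command(
  rows=[0, 0, 3.5, 0, 0, 0, 0, 0, 0, 3.5, 0, 0, 0, 0, 0, 0, 3.5, 0, 0, 0, 0, 0, 0, 3, 0, 0, 0, 0, 0, 0, 0, 0, 0, 0, 0],
)

```text
time_s: 26.18
position: [0.4336, 0.0296, 0.0642]
ee_rot: [-0.005, 0.009, 1.0, 0.0]
force: [-1.2, -0.7, 0.4]
finger_gap: 0.0929
finger_force: 0.0
```

arm_command(
  rows=[0, 0, 0, 0, 0, 0, 0, 0, 0, 0, 0, 0, 0, 0, 0, 0, 0, 0, 0, 0, 0],
)

```text
time_s: 26.43
position: [0.4382, 0.0297, 0.0707]
ee_rot: [0.001, 0.008, 1.0, -0.0]
force: [0.5, -0.2, -0.0]
finger_gap: 0.093
finger_force: 0.0
```

arm_command(
  rows=[0.1, 0, 2, 0, 0, 0, 0, 0, 0, 1.8, 0, 0, 0, 0, 0, 0, 1.0, 0, 0, 0, 0, 0, 0, 0.5, 0, 0, 0, 0, 0, 0, 0, 0, 0, 0, 0],
)

```text
time_s: 26.85
position: [0.4363, 0.0297, 0.0162]
ee_rot: [-0.0, 0.008, 1.0, -0.0]
force: [-0.2, 0.1, -0.1]
finger_gap: 0.0929
finger_force: 0.0
```

arm_command(
  rows=[0, 0, 0, 0, 0, 0, 0.5, 0, 0, 0, 0, 0, 0, 0.7, 0, 0, 0, 0, 0, 0, 0.7, 0, 0, 0, 0, 0, 0, 0.7, 0, 0, 0, 0, 0, 0, 0.7],
)

```text
time_s: 27.27
position: [0.4364, 0.0297, 0.0165]
ee_rot: [0.0, 0.008, 1.0, -0.0]
force: [-0.4, 0.4, -0.0]
finger_gap: 0.0641
finger_force: 0.0
```

arm_command(
  rows=[0, 0, 0, 0, 0, 0, 0.7, 0, 0, 0, 0, 0, 0, 0.7, 0, 0, 0, 0, 0, 0, 0.7],
)

```text
time_s: 27.52
position: [0.4363, 0.0297, 0.0163]
ee_rot: [0.0, 0.008, 1.0, -0.0]
force: [-0.5, -1.0, 3.6]
finger_gap: 0.0539
finger_force: 30.0
```

arm_command(
  rows=[0, 0, -0.5, 0, 0, 0, 0.7, 0, 0, -1.5, 0, 0, 0, 0.7, 0, 0, -2.5, 0, 0, 0, 0.7, 0, 0, -2.5, 0, 0, 0, 0.7, 0, 0, -2.5, 0, 0, 0, 0.7],
)

```text
time_s: 27.93
position: [0.4355, 0.0297, 0.112]
ee_rot: [-0.001, 0.008, 1.0, 0.0]
force: [0.8, -0.6, -3.3]
finger_gap: 0.0538
finger_force: 30.0
```

arm_command(
  rows=[0, 0, -1.5, 0, 0, 0, 0.7, 0, 0, 0, 0, 0, 0, 0.7, 0, 0, 0, 0, 0, 0, 0.7],
)

```text
time_s: 28.18
position: [0.4361, 0.0297, 0.1261]
ee_rot: [0.0, 0.008, 1.0, 0.0]
force: [-0.2, -0.7, -3.9]
finger_gap: 0.0535
finger_force: 30.0
```

Run:
```python
from h import *
s,Rm=st();print(s["time_s"],s["position"],np.round(Rm,4).tolist(),s["force"])
for n in("wrist","scene","side"):
  grab_frame(n)
  for o in rects("tap_tray",.012,n)+rects("wax_puck",.008,n):print(n,*o)
```

```text
28.1833 [0.43610641 0.02973716 0.12612229] [[-0.9999, 0.0168, 0.0007], [0.0168, 0.9999, 0.0], [-0.0007, 0.0, -1.0]] [-0.21215107 -0.70683826 -3.85167693]
scene tap_tray 0.75 [0.457, -0.361] [ 452.5 -365.1] [119.5  75.3] 6.9
scene wax_puck 0.57 [0.449, -0.276] [ 447.5 -290.7] [58.1 40.7] 33.9
side tap_tray 0.79 [0.456, -0.369] [ 459.  -363.6] [105.1  76.2] 6.1
side wax_puck 0.75 [0.451, -0.292] [ 451.5 -287. ] [46.7 38.3] 69.5
```

Heavy box is held. Moving most of the way, with a tray check en route.

arm_command(
  rows=[-0.1, -2, 0, 0, 0, 0, 0.7, -0.2, -3.5, 0, 0, 0, 0, 0.7, -0.2, -3.5, 0, 0, 0, 0, 0.7, -0.2, -3.5, 0, 0, 0, 0, 0.7, -0.2, -3.5, 0, 0, 0, 0, 0.7],
)

```text
time_s: 29.05
position: [0.4423, -0.132, 0.1261]
ee_rot: [0.0, 0.008, 1.0, 0.0]
force: [1.4, 0.8, -4.3]
finger_gap: 0.0538
finger_force: 30.0
```

arm_command(
  rows=[-0.2, -3.5, 0, 0, 0, 0, 0.7, -0.1, -3.5, 0, 0, 0, 0, 0.7, -0.1, -2, 0, 0, 0, 0, 0.7, 0, 0, 0, 0, 0, 0, 0.7, 0, 0, 0, 0, 0, 0, 0.7],
)

```text
time_s: 29.47
position: [0.4447, -0.2212, 0.1258]
ee_rot: [-0.0, 0.009, 1.0, 0.0]
force: [-0.3, 0.1, -4.8]
finger_gap: 0.054
finger_force: 30.0
```

arm_command(
  rows=[0, 0, 0, 0, 0, 0, 0.7, 0, 0, 0, 0, 0, 0, 0.7, 0, 0, 0, 0, 0, 0, 0.7],
)

```text
time_s: 29.72
position: [0.4451, -0.2196, 0.1261]
ee_rot: [-0.0, 0.008, 1.0, 0.0]
force: [-0.1, 0.3, -3.9]
finger_gap: 0.0533
finger_force: 30.0
```

Run:
```python
from h import *
s,Rm=st();print(s["time_s"],s["position"],np.round(Rm,4).tolist(),s["force"])
for n in("wrist","side","scene"):
  grab_frame(n)
  for o in rects("tap_tray",.012,n)+rects("wax_puck",.008,n):print(n,*o)
```

```text
29.7167 [ 0.44505367 -0.21958334  0.12610567] [[-0.9999, 0.0156, -0.0002], [0.0156, 0.9999, 0.0002], [0.0002, 0.0002, -1.0]] [-0.08590622  0.3368277  -3.94020345]
wrist tap_tray 0.63 [0.454, -0.361] [ 458.3 -362.6] [102.3  73.4] 6.9
wrist wax_puck 0.72 [0.449, -0.292] [ 450.2 -290.3] [39.2 43.2] 84.1
side tap_tray 0.71 [0.454, -0.374] [ 459.3 -364.4] [108.4  80.4] 7.1
side wax_puck 0.8 [0.456, -0.288] [ 452.4 -287.5] [40.9 36.1] 69.5
scene tap_tray 0.83 [0.445, -0.371] [ 453.5 -366.3] [123.6  73.8] 6.8
```

arm_command(
  rows=[-0.3, -2.4, 0, 0, 0, 0, 0.7, -0.3, -3.2, 0, 0, 0, 0, 0.7, -0.3, -3.2, 0, 0, 0, 0, 0.7, -0.3, -3.0, 0, 0, 0, 0, 0.7, -0.2, -2.0, 0, 0, 0, 0, 0.7],
)

```text
time_s: 30.58
position: [0.4567, -0.3613, 0.1261]
ee_rot: [0.0, 0.009, 1.0, -0.0]
force: [0.2, 0.8, -4.4]
finger_gap: 0.0539
finger_force: 30.0
```

arm_command(
  rows=[0, -0.6, 0, 0, 0, 0, 0.7, 0, 0, 0, 0, 0, 0, 0.7, 0, 0, 0, 0, 0, 0, 0.7, 0, 0, 0, 0, 0, 0, 0.7, 0, 0, 0, 0, 0, 0, 0.7],
)

```text
time_s: 31.0
position: [0.4567, -0.3637, 0.1262]
ee_rot: [-0.0, 0.008, 1.0, 0.0]
force: [-0.0, 1.2, -3.7]
finger_gap: 0.0536
finger_force: 30.0
```

arm_command(
  rows=[0, 0, 0, 0, 0, 0, 0.7, 0, 0, 0, 0, 0, 0, 0.7, 0, 0, 0, 0, 0, 0, 0.7, 0, 0, 0, 0, 0, 0, 0.7, 0, 0, 0, 0, 0, 0, 0.7],
)

```text
time_s: 31.42
position: [0.4566, -0.3646, 0.1262]
ee_rot: [0.0, 0.008, 1.0, -0.0]
force: [0.3, 0.1, -4.3]
finger_gap: 0.0539
finger_force: 30.0
```

arm_command(
  rows=[0, 0, 0, 0, 0, 0, 0.7, 0, 0, 0, 0, 0, 0, 0.7, 0, 0, 0, 0, 0, 0, 0.7, 0, 0, 0, 0, 0, 0, 0.7, 0, 0, 0, 0, 0, 0, 0.7],
)

```text
time_s: 31.83
position: [0.4566, -0.3647, 0.1261]
ee_rot: [0.0, 0.008, 1.0, 0.0]
force: [0.7, -0.5, -3.7]
finger_gap: 0.0536
finger_force: 30.0
```

Run:
```python
from h import *
s,Rm=st();print(s["time_s"],s["position"],np.round(Rm,4).tolist(),s["force"],np.abs(s["qvel"]).max())
for n,q in(("side","tack_box_left"),("side","tap_tray")):
  grab_frame(n)
  for o in rects(q,.12 if q[1]=="a" and q[2]=="c" else .012,n):print(*o)
```

```text
31.8333 [ 0.45660658 -0.36469997  0.12613074] [[-0.9999, 0.0168, 0.0], [0.0168, 0.9999, 0.0], [-0.0, 0.0, -1.0]] [ 0.66509377 -0.53845497 -3.74908414] 0.0014183423988177201
tack_box_left 0.93 [0.444, -0.363] [ 462.6 -354.7] [88.1 96.5] 88.9
tap_tray 0.74 [0.456, -0.366] [ 458.2 -364.8] [105.7  76.6] 7.5
```

Level, still and over the tray; handing in.

```bash
python3 -c "from station import *;print(sign_off())"
```

```text
the job is handed in; nothing more can be done
None
```

The job is handed in at about 32 s of the 69 s allowed: the right box was lighter (about 1 N against 4 N), so it is back in its pocket and released, and the full left box is held level and still with its underside about 11 cm above the bench over the middle of the tray.

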